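# Make up three pots on the drip rack

## Task

One terracotta pot already stands on the narrow raised drip rack; add more from the bench so that exactly three pots stand upright on it, ready for watering. Leave the spare pots standing where they are on the bench, and do not disturb the jar and the tub among them.

Things in the scene. Friction and masses are not known exactly. Their poses are not given: they have to be found in the camera images.
- rack_top (a point): narrow raised drip rack, fixed to the bench: three dark wooden slats side by side (20 mm each, 5 mm gaps) on two feet. Its flat level top is 70 mm wide (x) by 360 mm long (y) and 70 mm above the bench. The point is the centre of the top surface; x across the rack, y along it, z up.
- pot_a_mid (a point): small hollow terracotta flower pot, open at the top, 60 mm high, 90 g give or take 30 %. Upper 24 mm is a straight round collar 58 mm across (the place to grip; wall 7.5 mm); below it the pot tapers to a flat foot 40 mm across. The point is on the axis half-way up (30 mm above the foot, 6 mm below the collar's lower edge); z is the pot's axis, upward. This is the one that already stands upright on the rack at the start, somewhere along it near its centre line.
- pot_b_mid (a point): terracotta pot identical to pot_a in every way; the point is likewise on its axis half-way up, 30 mm above its foot. Starts standing upright on the bench top (height 0), in a loose row nearer the robot than the rack.
- pot_c_mid (a point): terracotta pot identical to pot_a in every way; the point is likewise on its axis half-way up, 30 mm above its foot. Starts standing upright on the bench top (height 0), in a loose row nearer the robot than the rack.
- pot_d_mid (a point): terracotta pot identical to pot_a in every way; the point is likewise on its axis half-way up, 30 mm above its foot. Starts standing upright on the bench top (height 0), in a loose row nearer the robot than the rack.
- pot_e_mid (a point): terracotta pot identical to pot_a in every way; the point is likewise on its axis half-way up, 30 mm above its foot. Starts standing upright on the bench top (height 0), in a loose row nearer the robot than the rack.
- jar_mid (a point): bystander: closed amber glass jar with white cap, 54 mm across, 75 mm high, upright on the bench in the row among the pots; point half-way up
- clip_tub_center (a point): bystander: closed blue plastic tub, a cylinder 52 mm across, 50 mm high, upright on the bench in the row among the pots; point half-way up
Mind the look-alikes: they are no part of the job. Leave any green look-alike of the part that bears pot_c_mid alone. What is shaped like the part that bears pot_b_mid but black or yellow is not meant.

How it is judged:
By the outcome, as a careful person would: the job done as asked, in the order asked, and still so for the second after the job is handed in, with the robot touching nothing.
It also fails if it takes over 54 s, if anything falls off the work surface, if the arm or the gripper's body presses on something with over 40 N, if the wrist force passes 120 N, or if a joint passes its speed limit or range.

## Robot

A 7-joint arm with a two-finger parallel gripper is mounted at the origin on the work surface. World frame = base frame: x ahead of the robot, y to its left, z up, the work surface at z = 0. Lengths are in m, angles in rad, forces in N, time in s.
With the tool pointing down it reaches from about 0.4 to 0.925 m from the base axis. Payload 5.6 kg.
Tool frame: the origin (TCP) lies at the very end of the fingers, on their centre line; the grasp point (between the pads) lies 19 mm behind it; z points along the fingers, y is the direction in which the jaws open and shut (so a half turn about z gives the same grasp; the last joint's range is limited). The gripper opens to 85 mm and grips with 20 to 120 N. Pads are 22 mm wide; open, the fingers measure 114 mm over their backs; the gripper's body (76 mm by 85 mm) begins 54 mm behind the grasp point. The pads swing forward as they close: fully open they stand 13 mm farther back than shut.
Start: joints at [-1.293, 0.468, -0.012, 1.603, 0.006, 1.071, -0.056], TCP at [0.205, 0.617, 0.231] pointing down, gripper open.
Joint ranges: [-2.53, 2.53], [-0.31, 2.02], [-1.57, 1.55], [0.28, 2.44], [-1.29, 4.43], [0.15, 1.84], [-2.92, 2.92]. Speed limits (rad/s): [2.57, 2.57, 3.14, 3.14, 3.14, 3.14, 3.14].

## Interface

Orientations are given as a rotation vector (axis times angle).
In Python, from cell import state, snapshot, job_done gives the robot as it stands.
- The arm moves only by the tool drive_tool, never from a script. Its argument "increments" is a list that holds one entry, the list of rows, each a list of 4 numbers: the shift along the tool's x, y, z in m, then the turn about the tool's z in rad. In form: [[[dx, dy, dz, twist], ...]]. A call has 1 to 10 rows; each row shifts and turns the commanded pose from where the row before left it, along the tool's axes as they then stand; what a row does not reach is not made up. A row lasts 1/10 s, in which the tool goes at most 50 mm and 8.59 degrees, less where a joint would pass 70% of its speed; a pose out of reach is approached as far as the arm can. A call is refused whole if a number of a shift passes 0.05 or a number of a turn 0.15, either way. A call with a gripper value outside its range is refused whole. "jaw" is the opening in per cent of the stroke, from 0 (shut) to 100 (fully open), set as the call begins (left out, the last holds). The fingers move at their own pace and stop on an object; "newtons" is the grip in N (left out, the last holds). Time passes only in rows, so rows that do not move let the fingers close. It gives the time, the measured TCP pose, the force and the opening at its end, in the units of the state.
- state(): the state, without advancing time (a new reading comes with each control period).
- snapshot(name): name is "scene" or "top" or "wrist"; returns a dict with "frame" (400x640x3 uint8, blue, green, red), "mtx" (3x3 intrinsics, pixels), "extrinsics" (4x4, takes a point from world to camera coordinates). Camera axes: x right, y up, looking along -z (the intrinsics and any distortion apply to the point x, -y, -z); pixel columns grow to the right and rows downward; lengths in m; the calibration is good to about 2 mm. A picture is of the moment at which its call begins. There is no depth.
- job_done(): hands the job in, once; it reports no verdict.
The state is a dict: "time": time; "qpos": joint angles; "qvel": joint speeds; "tau": joint torques, N m; "eef_pos": TCP position; "orientation": TCP orientation; "ft_force": force on the tool from outside, world axes, zero at the start; "torque": the same for the moment, N m; "opening": finger opening in m.
Only numpy, scipy, OpenCV 4.12 (cv2) and the standard library are available. Lean on these libraries where they do the work, as an engineer would, in place of code of your own. Each camera call takes 0.05 s, during which the arm holds its last target.

## Working session

There is one attempt and no reset: what is moved stays moved. The work goes in short steps, Python scripts to look and compute and a tool call to move; the robot and the scene stay as the last step left them, time stands still between calls to the robot, and variables do not carry over. Pictures are saved under pics/ and viewed, and the job is handed in when it is done.

Besides the shell and the picture viewer there is one more tool, called after "Request:" in YAML: its name, and indented under it one key for each argument. drive_tool: Moves the arm, as the interface text tells. Its arguments: {"type":"object","properties":{"increments":{"type":"array","items":{"type":"array","items":{"type":"array","items":{"type":"number"}}}},"jaw":{"type":"number"},"newtons":{"type":"number"}},"required":["increments"]}

```bash
mkdir -p pics; ls
python3 - <<'E'
from cell import state,snapshot
import cv2,pickle
print(state())
for n in("scene","top"):
    s=snapshot(n);cv2.imwrite(f"pics/{n}0.png",s["frame"]);pickle.dump(s,open(f"{n}0.pkl","wb"));print(s["mtx"],s["extrinsics"],s.keys())
E
```

```text
pics
{'time': 0.0, 'qpos': array([-1.29300138,  0.46838207, -0.01159142,  1.60362946,  0.00600632,
        1.07139586, -0.05630747]), 'qvel': array([ 9.33503599e-04, -8.63285687e-04, -7.42315727e-04, -7.46171156e-05,
       -7.76757985e-04, -4.63182995e-04, -4.16825543e-04]), 'tau': array([-3.10547684e-04, -5.32376540e+01,  2.09752796e-02, -2.51300615e+01,
        1.13518682e-02,  7.72080850e-03, -6.58267552e-06]), 'eef_pos': array([0.20485576, 0.61628509, 0.23033273]), 'orientation': array([-5.01843209e-01, -3.10109743e+00,  2.78670222e-03]), 'ft_force': array([0.22198055, 0.36707705, 0.60333345]), 'torque': array([0.03997708, 0.00884969, 0.0605998 ]), 'opening': 0.0850712360711273}
[[464.58509228   0.         321.7745339 ]
 [  0.         464.58509228 192.06821172]
 [  0.           0.           1.        ]] [[-0.45785718  0.88883893  0.01822514  0.23353123]
 [-0.66007456 -0.3536062   0.66277012  0.27072012]
 [ 0.59554041  0.29142411  0.7486011  -1.23345209]
 [ 0.          0.          0.          1.        ]] dict_keys(['frame', 'mtx', 'extrinsics'])
[[419.77805305   0.         313.20454292]
 [  0.         419.77805305 197.07654243]
 [  0.           0.           1.        ]] [[ 0.02577967 -0.99966601  0.00181255 -0.01282979]
 [ 0.99310628  0.02581782  0.11433879 -0.51389775]
 [-0.1143474  -0.00114756  0.99344016 -1.07723721]
 [ 0.          0.          0.          1.        ]] dict_keys(['frame', 'mtx', 'extrinsics'])
```

View pics/scene0.png

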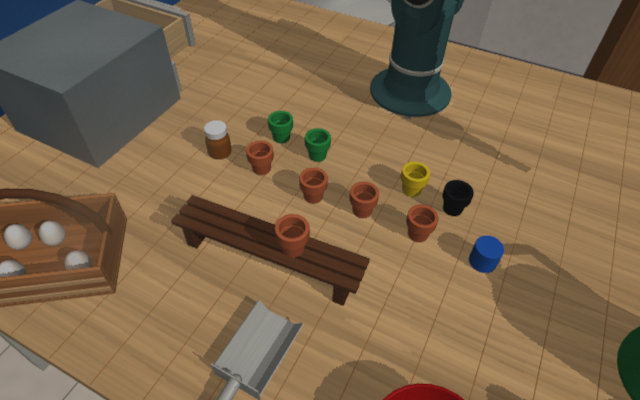

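View pics/top0.png

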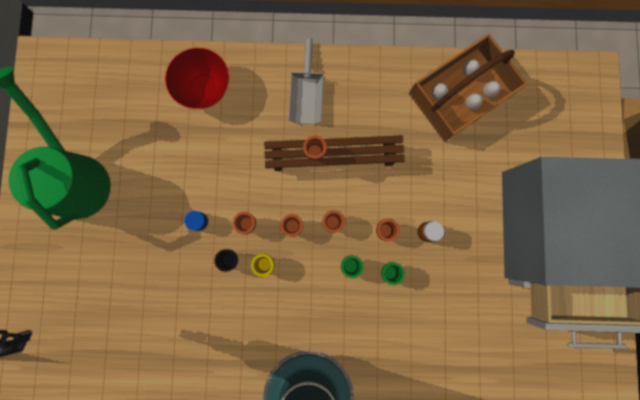

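The top view has +x up and +y left. The rack spans about cols 264–405 at row 152, with one pot on it at (315,147). Four bench pots are at (244,222), (292,225), (333,221) and (387,229). The blue tub is at (196,220) and the jar at (432,231). The green, yellow and black look-alikes are at rows 258–272.

```bash
cat > h.py <<'E'
import numpy as np,cv2
def ray(s,u,v):
    K=s["mtx"];E=s["extrinsics"];R=E[:3,:3];t=E[:3,3]
    d=np.array([(u-K[0,2])/K[0,0],-(v-K[1,2])/K[1,1],-1.]);return -R.T@t,R.T@d
def onz(s,u,v,z):
    c,d=ray(s,u,v);return c+d*(z-c[2])/d[2]
def proj(s,p):
    K=s["mtx"];E=s["extrinsics"];q=E[:3,:3]@p+E[:3,3]
    return K[0,0]*q[0]/-q[2]+K[0,2],K[1,1]*-q[1]/-q[2]+K[1,2]
def blobs(s,amin=80,amax=3000):
    h=cv2.cvtColor(s["frame"],cv2.COLOR_BGR2HSV)
    m=cv2.inRange(h,(3,135,70),(12,255,255))
    m=cv2.morphologyEx(m,cv2.MORPH_CLOSE,np.ones((5,5)))
    m=cv2.morphologyEx(m,cv2.MORPH_OPEN,np.ones((3,3)))
    cs,_=cv2.findContours(m,cv2.RETR_EXTERNAL,cv2.CHAIN_APPROX_NONE);o=[]
    for c in cs:
        a=cv2.contourArea(c)
        if amin<a<amax:
            x,y,w,hh=cv2.boundingRect(c)
            M=cv2.moments(cv2.convexHull(c));o.append((M["m10"]/M["m00"],M["m01"]/M["m00"],x,y,w,hh,a))
    return o,m
def tri(s1,p1,s2,p2):
    a,d=ray(s1,*p1);b,e=ray(s2,*p2)
    k=np.linalg.lstsq(np.c_[d,-e],b-a,rcond=None)[0]
    P,Q=a+k[0]*d,b+k[1]*e;return (P+Q)/2,np.linalg.norm(P-Q)
E
python3 - <<'E'
import pickle,numpy as np,cv2
from h import *
np.set_printoptions(precision=4,suppress=True)
T=pickle.load(open("top0.pkl","rb"));S=pickle.load(open("scene0.pkl","rb"))
for n,s in(("T",T),("S",S)):
    b,m=blobs(s);cv2.imwrite(f"pics/m{n}.png",m)
    for q in b:print(n,np.round(q,1),onz(s,q[0],q[1],.045)[:2])
b1=blobs(T)[0];b2=blobs(S)[0]
for p in b1:
    for q in b2:
        P,e=tri(T,p[:2],S,q[:2])
        if e<.008 and 0<P[2]<.15: print(np.round(p[:2]),np.round(q[:2]),P,round(e,4))
f=T["frame"][120:280,180:450];cv2.imwrite("pics/z.png",cv2.resize(f,None,fx=2.9,fy=2.9,interpolation=cv2.INTER_CUBIC))
E
```

```text
T [387.6 229.5 376.  219.   24.   22.  385. ] [ 0.4331 -0.1933]
T [291.1 224.9 280.  214.   23.   22.  366. ] [0.4385 0.0556]
T [243.8 222.6 233.  212.   23.   22.  370.5] [0.4414 0.1778]
T [333.3 221.1 323.  210.   22.   23.  365.5] [ 0.4512 -0.0531]
T [ 332.8  150.5  266.   136.   137.    31.  2683.5] [ 0.637  -0.0479]
S [421.3 221.8 408.  204.   30.   38.  854. ] [0.4452 0.1784]
S [ 31.  195.1   0.  190.   59.   13.  321.5] [ 0.7433 -0.5206]
S [363.6 198.3 350.  182.   29.   36.  769.5] [0.4432 0.0578]
S [313.1 183.9 299.  168.   29.   35.  749. ] [ 0.4563 -0.0485]
S [260.  156.4 246.  141.   28.   34.  685. ] [ 0.4394 -0.1858]
S [615.5  62.4 599.   37.   31.   47.  378. ] [-0.3253  0.4638]
[388. 230.] [260. 156.] [ 0.4326 -0.1931  0.0362] 0.0037
[291. 225.] [364. 198.] [0.4386 0.0561 0.0395] 0.0004
[244. 223.] [421. 222.] [0.4417 0.1782 0.0408] 0.0005
[333. 221.] [313. 184.] [ 0.4511 -0.0524  0.0382] 0.0022
```

View pics/z.png

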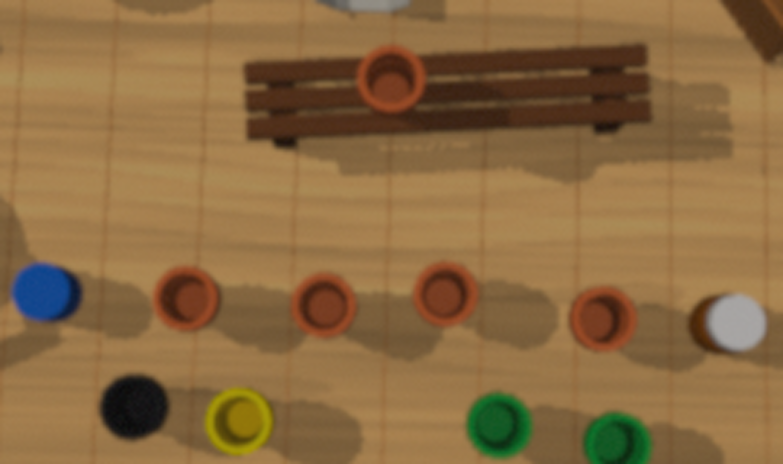

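View pics/mT.png

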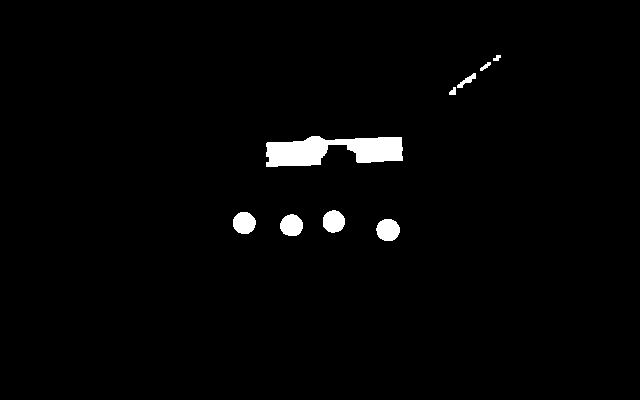

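Run:
```python
import pickle,numpy as np,cv2
from h import *
np.set_printoptions(precision=4,suppress=True)
T=pickle.load(open("top0.pkl","rb"));S=pickle.load(open("scene0.pkl","rb"))
# pot on rack: brighter
ps=[]
for s,(x0,y0,x1,y1) in((T,(255,130,415,170)),(S,(165,190,375,310))):
    m=np.zeros((400,640),np.uint8);sub=s["frame"][y0:y1,x0:x1];h=cv2.cvtColor(sub,cv2.COLOR_BGR2HSV)
    m[y0:y1,x0:x1]=cv2.inRange(h,(0,120,112),(13,255,255));m=cv2.morphologyEx(m,cv2.MORPH_OPEN,np.ones((3,3)))
    cs,_=cv2.findContours(m,cv2.RETR_EXTERNAL,cv2.CHAIN_APPROX_NONE);c=max(cs,key=cv2.contourArea)
    M=cv2.moments(cv2.convexHull(c));p=(M["m10"]/M["m00"],M["m01"]/M["m00"]);ps.append(p);print("pot",p,cv2.boundingRect(c),onz(s,*p,.115))
print(tri(T,ps[0],S,ps[1]))
x0,y0,x1,y1=255,128,415,180
h=cv2.cvtColor(T["frame"],cv2.COLOR_BGR2HSV);m=np.zeros((400,640),np.uint8)
m[y0:y1,x0:x1]=cv2.inRange(h[y0:y1,x0:x1],(0,100,20),(14,255,112))
# drop feet/shadow: opening with long horizontal kernel
m=cv2.morphologyEx(m,cv2.MORPH_OPEN,np.ones((2,15)));cv2.imwrite("pics/rk.png",cv2.resize(m[y0:y1,x0:x1],None,fx=4,fy=4))
pts=cv2.findNonZero(m);r=cv2.minAreaRect(pts);print(r)
C=[onz(T,*q,.07) for q in cv2.boxPoints(r)];print(np.array(C),np.mean(C,0),[np.linalg.norm(C[i]-C[i-1]) for i in range(4)])
for q in((432,231),(196,220)):print(onz(T,*q,.06))
```

```text
pot (314.4080254270957, 146.41517679777513) (303, 135, 24, 24) [0.63   0.0007 0.115 ]
pot (292.6964451889075, 230.06662944351385) (275, 214, 35, 36) [0.6217 0.0004 0.115 ]
(array([0.6274, 0.0021, 0.1231]), np.float64(0.0032065634226349465))
((333.80670166015625, 152.29562377929688), (26.333934783935547, 138.62271118164062), 87.64669799804688)
[[ 0.649   0.1309  0.07  ]
 [ 0.6734 -0.2261  0.07  ]
 [ 0.6044 -0.229   0.07  ]
 [ 0.5803  0.1254  0.07  ]] [ 0.6268 -0.0497  0.07  ] [np.float64(0.0689117494693955), np.float64(0.357854662613957), np.float64(0.06908252822311262), np.float64(0.35525079877792404)]
[ 0.4317 -0.3035  0.06  ]
[0.4441 0.2972 0.06  ]
```

View pics/rk.png

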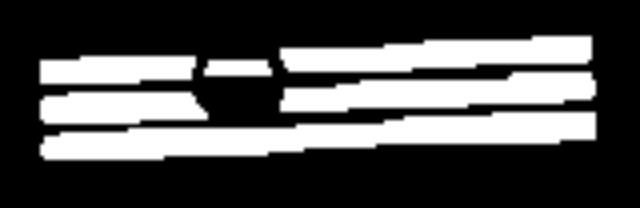

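```bash
cat >> h.py <<'E'
def plan(target,yaw,n,pos=None,rv=None):
    from cell import state
    from scipy.spatial.transform import Rotation as Ro
    st=state();p=np.array(st["eef_pos"]);R=Ro.from_rotvec(st["orientation"]).as_matrix()
    ty=R[:,1];y0=np.arctan2(ty[1],ty[0]);tw=-(((yaw-y0)+np.pi)%(2*np.pi)-np.pi)
    d=(np.array(target)-p)/n
    print("t",round(st["time"],2),"p",p.round(4),"yaw",round(y0,3),"tilt",R[:,2].round(3),"twist",round(tw,3),"open",round(st["opening"],4))
    for i in range(n):
        Q=Ro.from_matrix(R)*Ro.from_rotvec([0,0,tw/n*i]);print([*np.round(Q.inv().apply(d),3).tolist(),round(tw/n,3)])
E
python3 -c "
from h import *
plan([.439,.056,.2],0,18)"
```

```text
t 0.1 p [0.2048 0.6164 0.2304] yaw 1.25 tilt [-0.    -0.002 -1.   ] twist 1.25 open 0.0853
[-0.022, -0.025, 0.002, np.float64(0.069)]
[-0.024, -0.024, 0.002, np.float64(0.069)]
[-0.025, -0.022, 0.002, np.float64(0.069)]
[-0.027, -0.02, 0.002, np.float64(0.069)]
[-0.028, -0.018, 0.002, np.float64(0.069)]
[-0.029, -0.016, 0.002, np.float64(0.069)]
[-0.031, -0.014, 0.002, np.float64(0.069)]
[-0.031, -0.012, 0.002, np.float64(0.069)]
[-0.032, -0.01, 0.002, np.float64(0.069)]
[-0.033, -0.008, 0.002, np.float64(0.069)]
[-0.033, -0.005, 0.002, np.float64(0.069)]
[-0.034, -0.003, 0.002, np.float64(0.069)]
[-0.034, -0.001, 0.002, np.float64(0.069)]
[-0.034, 0.002, 0.002, np.float64(0.069)]
[-0.034, 0.004, 0.002, np.float64(0.069)]
[-0.033, 0.006, 0.002, np.float64(0.069)]
[-0.033, 0.009, 0.002, np.float64(0.069)]
[-0.032, 0.011, 0.002, np.float64(0.069)]
```

Request:
drive_tool:
  increments:
    - [[-0.022,-0.025,0.002,0.069],[-0.024,-0.024,0.002,0.069],[-0.025,-0.022,0.002,0.069],[-0.027,-0.02,0.002,0.069],[-0.028,-0.018,0.002,0.069],[-0.029,-0.016,0.002,0.069],[-0.031,-0.014,0.002,0.069],[-0.031,-0.012,0.002,0.069],[-0.032,-0.01,0.002,0.069],[-0.033,-0.008,0.002,0.069]]
  jaw: 100
  newtons: 25

```text
time: 1.1
eef_pos: [0.3355, 0.3065, 0.2111]
orientation: [-1.525, -2.747, 0.0]
ft_force: [-0.3, -0.4, -0.1]
opening: 0.0855
```

Request:
drive_tool:
  increments:
    - [[-0.033,-0.005,0.002,0.069],[-0.034,-0.003,0.002,0.069],[-0.034,-0.001,0.002,0.069],[-0.034,0.002,0.002,0.069],[-0.034,0.004,0.002,0.069],[-0.033,0.006,0.002,0.069],[-0.033,0.009,0.002,0.069],[-0.032,0.011,0.002,0.069],[0,0,0,0],[0,0,0,0]]

```text
time: 2.1
eef_pos: [0.4418, 0.0579, 0.1951]
orientation: [-2.214, -2.229, 0.001]
ft_force: [0.3, 1.3, 0.7]
opening: 0.0849
```

Run:
```python
from h import *
from cell import snapshot
plan([.439,.056,.12],0,4)
s=snapshot("wrist");cv2.imwrite("pics/w1.png",s["frame"])
b,m=blobs(s,500,60000)
for q in b:print(np.round(q,1),onz(s,q[0],q[1],.05))
for p in([.439,.056,.06],[.451,-.0525,.06]):print(proj(s,np.array(p)))
```

```text
t 2.1 p [0.4418 0.0579 0.1951] yaw 0.007 tilt [-0.001 -0.    -1.   ] twist 0.007 open 0.0849
[-0.0, -0.001, 0.019, np.float64(0.002)]
[-0.0, -0.001, 0.019, np.float64(0.002)]
[-0.0, -0.001, 0.019, np.float64(0.002)]
[-0.0, -0.001, 0.019, np.float64(0.002)]
[ 328.2  285.3  300.   250.    58.    68.  2882. ] [ 0.44934034 -0.04972507  0.05      ]
[ 315.9  187.   285.   154.    63.    66.  3160.5] [0.43650348 0.05418143 0.05      ]
[  542.   218.   480.   102.   128.   225. 16937.] [0.65155925 0.02524661 0.05      ]
[ 319.7   38.9  284.     0.    73.    80.  4496.5] [0.43932733 0.17830372 0.05      ]
(np.float64(318.5074685684339), np.float64(188.12497134511827))
(np.float64(330.07202940099387), np.float64(293.35197144364395))
```

View pics/w1.png

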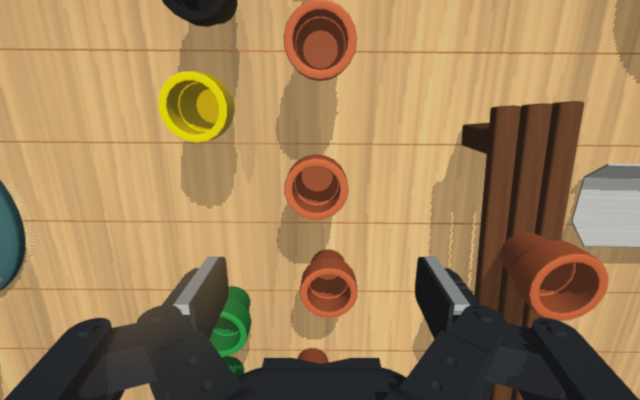

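Wrist view: the target pot's rim is at (317,187) and the prediction was (318,188), so the views agree. Descending.

Request:
drive_tool:
  increments:
    - [[-0.001,-0.002,0.02,0.003],[-0.001,-0.001,0.02,0.004],[0,0,0.025,0],[0,0,0.025,0],[0,0,0.025,0],[0,0,0.025,0],[0,0,0.02,0],[0,0,0.008,0],[0,0,0,0],[0,0,0,0]]

```text
time: 3.15
eef_pos: [0.4394, 0.0569, 0.0278]
orientation: [2.219, 2.223, 0.001]
ft_force: [-0.7, -0.0, 0.5]
opening: 0.0853
```

Request:
drive_tool:
  increments:
    - [[0,0,0,0],[0,0,0,0],[0,0,0,0],[0,0,0,0],[0,0,0,0],[0,0,0,0],[0,0,0,0],[0,0,0,0]]
  jaw: 40
  newtons: 25

```text
time: 3.95
eef_pos: [0.4394, 0.0566, 0.0283]
orientation: [2.221, 2.222, 0.002]
ft_force: [-1.8, 0.1, 7.0]
opening: 0.0571
```

Run:
```python
from h import *
from cell import snapshot
plan([.439,.056,.2],0,1)
s=snapshot("wrist");cv2.imwrite("pics/w2.png",s["frame"])
s=snapshot("scene");cv2.imwrite("pics/s2.png",cv2.resize(s["frame"][100:300,180:480],None,fx=2.6,fy=2.6))
```

```text
t 3.95 p [0.4394 0.0566 0.0283] yaw 0.001 tilt [ 0.001  0.001 -1.   ] twist 0.001 open 0.0571
[-0.0, -0.0, -0.172, np.float64(0.001)]
```

View pics/w2.png

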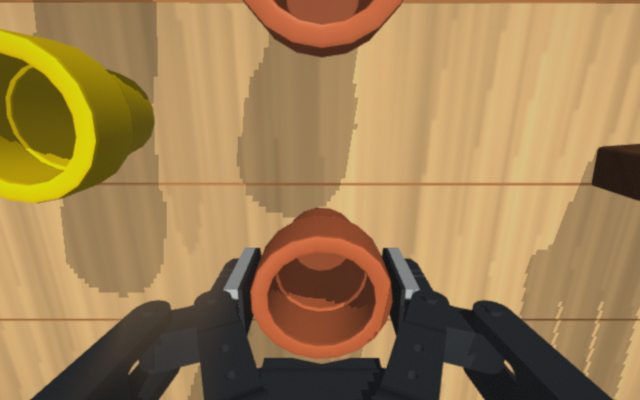

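View pics/s2.png

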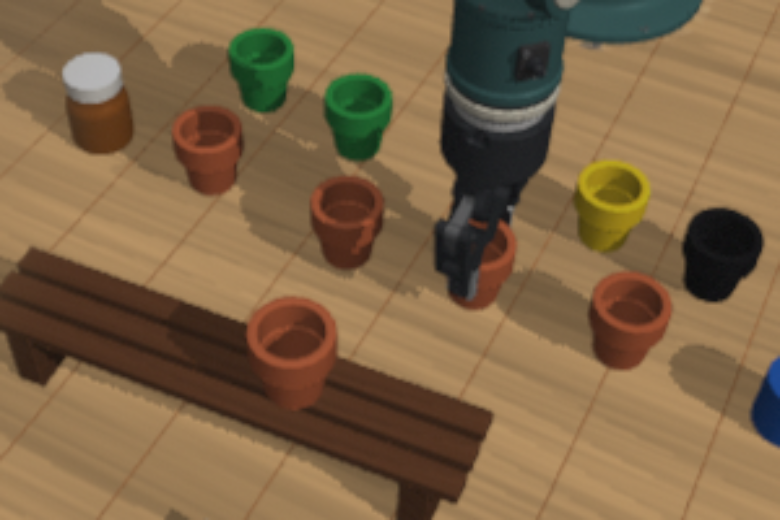

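Pot gripped at opening 57 mm. Lift and go to the rack's left part (0.6175, 0.09).

Request:
drive_tool:
  increments:
    - [[0,0,-0.01,0],[0,0,-0.02,0],[0,0,-0.03,0],[0,0,-0.03,0],[0,0,-0.03,0],[0,0,-0.02,0],[0.006,0.01,0,0],[0.007,0.02,0,0],[0.007,0.025,0,0],[0.007,0.025,0,0]]

```text
time: 5.05
eef_pos: [0.5197, 0.0842, 0.1667]
orientation: [-2.219, -2.223, 0.0]
ft_force: [0.5, -1.1, -0.1]
opening: 0.0573
```

Request:
drive_tool:
  increments:
    - [[0.006,0.025,0,0],[0,0.025,0,0],[0,0.02,0,0],[0,0.015,0,0],[0,0.009,0,0],[0,0.004,0,0],[0,0,0,0],[0,0,0,0],[0,0,0,0]]

```text
time: 5.95
eef_pos: [0.6164, 0.0896, 0.1673]
orientation: [-2.22, -2.222, 0.0]
ft_force: [-0.6, 0.2, -1.1]
opening: 0.0571
```

Run:
```python
from h import *
from cell import snapshot
plan([.6175,.09,.102],0,1)
s=snapshot("wrist");cv2.imwrite("pics/w3.png",s["frame"])
s=snapshot("scene");cv2.imwrite("pics/s3.png",cv2.resize(s["frame"][100:300,180:480],None,fx=2.6,fy=2.6))
```

```text
t 5.95 p [0.6164 0.0896 0.1673] yaw 0.001 tilt [-0.  0. -1.] twist 0.001 open 0.0571
[0.0, 0.001, 0.065, np.float64(0.001)]
```

View pics/w3.png

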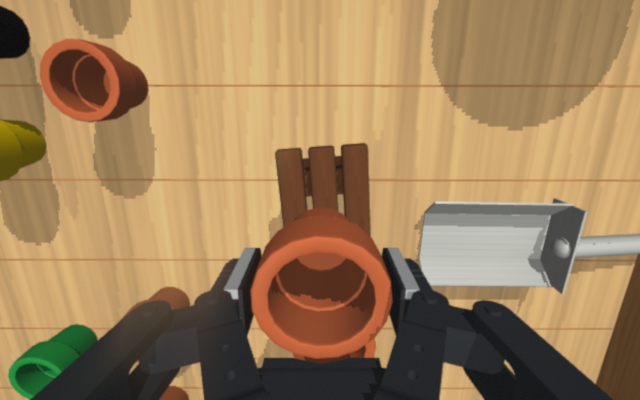

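View pics/s3.png

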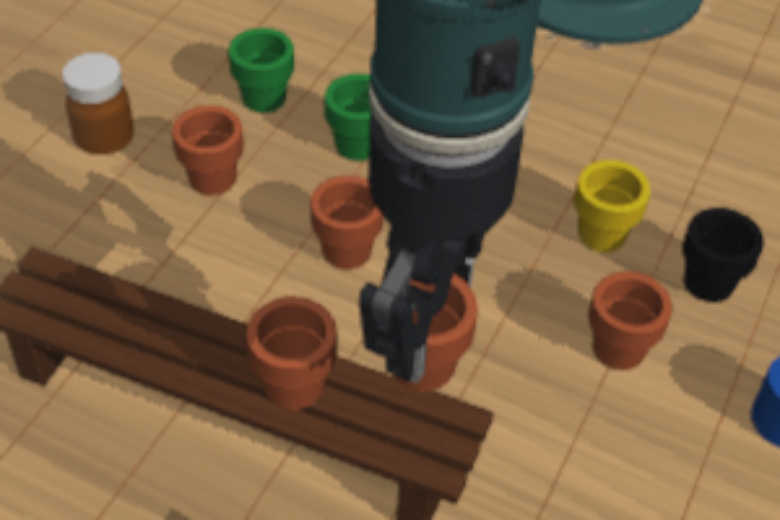

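Request:
drive_tool:
  increments:
    - [[0,0.001,0.015,0],[0,0,0.02,0],[0,0,0.015,0],[0,0,0.008,0],[0,0,0.005,0],[0,0,0.003,0],[0,0,0.001,0],[0,0,0,0],[0,0,0,0]]

```text
time: 6.95
eef_pos: [0.6184, 0.0896, 0.1009]
orientation: [2.22, 2.222, 0.002]
ft_force: [-0.2, 0.2, -1.2]
opening: 0.0572
```

Request:
drive_tool:
  increments:
    - [[0,0,0.001,0],[0,0,0.001,0],[0,0,0,0],[0,0,0,0]]

```text
time: 7.35
eef_pos: [0.6181, 0.0895, 0.0985]
orientation: [2.22, 2.222, 0.001]
ft_force: [-1.2, 0.5, -0.2]
opening: 0.0571
```

Request:
drive_tool:
  increments:
    - [[0,0,0.001,0],[0,0,0,0],[0,0,0,0]]

```text
time: 7.65
eef_pos: [0.6182, 0.0895, 0.0984]
orientation: [-2.22, -2.222, -0.001]
ft_force: [-2.2, -0.7, 6.8]
opening: 0.0568
```

Request:
drive_tool:
  increments:
    - [[0,0,0,0],[0,0,0,0],[0,0,0,0],[0,0,0,0],[0,0,0,0],[0,0,0,0],[0,0,0,0],[0,0,0,0]]
  jaw: 100

```text
time: 8.45
eef_pos: [0.618, 0.0895, 0.0973]
orientation: [-2.22, -2.223, -0.0]
ft_force: [-0.6, 1.2, 0.5]
opening: 0.0858
```

Request:
drive_tool:
  increments:
    - [[0,0,-0.01,0],[0,0,-0.02,0],[0,0,-0.03,0],[0,0,-0.03,0],[0,0,-0.02,0],[0,0,0,0],[0,0,0,0]]

```text
time: 9.15
eef_pos: [0.6179, 0.0896, 0.2077]
orientation: [2.22, 2.222, 0.001]
ft_force: [0.0, 0.3, -0.5]
opening: 0.0854
```

Run:
```python
from h import *
from cell import snapshot
plan([.451,-.053,.2],0,8)
s=snapshot("wrist");cv2.imwrite("pics/w4.png",s["frame"])
```

```text
t 9.15 p [0.6179 0.0896 0.2077] yaw 0.001 tilt [ 0.001  0.001 -1.   ] twist 0.001 open 0.0854
[-0.018, -0.021, 0.001, np.float64(0.0)]
[-0.018, -0.021, 0.001, np.float64(0.0)]
[-0.018, -0.021, 0.001, np.float64(0.0)]
[-0.018, -0.021, 0.001, np.float64(0.0)]
[-0.018, -0.021, 0.001, np.float64(0.0)]
[-0.018, -0.021, 0.001, np.float64(0.0)]
[-0.018, -0.021, 0.001, np.float64(0.0)]
[-0.018, -0.021, 0.001, np.float64(0.0)]
```

View pics/w4.png

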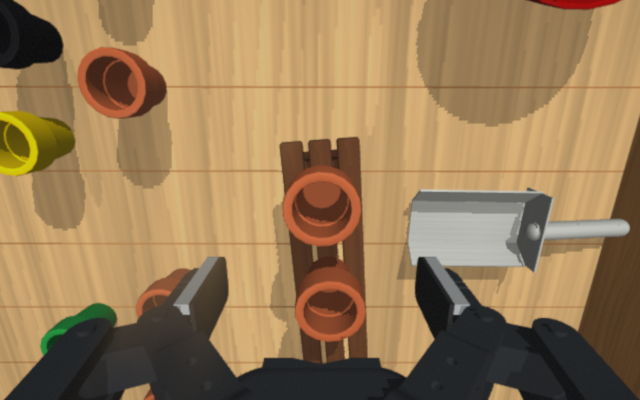

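The placed pot stands upright at (322,205), with pot_a next to it at (331,300). Now the second pot, at (0.451, -0.053).

Request:
drive_tool:
  increments:
    - [[-0.01,-0.012,0,0],[-0.018,-0.021,0.001,0],[-0.018,-0.021,0.001,0],[-0.018,-0.021,0.001,0],[-0.018,-0.021,0.001,0],[-0.018,-0.021,0.001,0],[-0.018,-0.021,0.001,0],[-0.015,-0.018,0.001,0],[-0.01,-0.011,0,0],[0,0,0,0]]

```text
time: 10.2
eef_pos: [0.4496, -0.0547, 0.1998]
orientation: [-2.222, -2.219, 0.002]
ft_force: [0.2, -0.5, 0.4]
opening: 0.0852
```

Run:
```python
from h import *
from cell import snapshot
plan([.451,-.053,.028],0,1)
s=snapshot("wrist");cv2.imwrite("pics/w5.png",s["frame"])
b,m=blobs(s,500,60000)
for q in b:print(np.round(q,1),onz(s,q[0],q[1],.05))
print(proj(s,np.array([.451,-.0525,.06])))
```

```text
t 10.2 p [ 0.4496 -0.0547  0.1998] yaw -0.002 tilt [-0.002  0.    -1.   ] twist -0.002 open 0.0852
[0.002, 0.002, 0.172, np.float64(-0.002)]
[ 304.8  304.   277.   269.    55.    67.  2761.5] [ 0.43164366 -0.18808748  0.05      ]
[ 321.8  180.   291.   148.    63.    65.  3085.5] [ 0.44961995 -0.05282704  0.05      ]
[  554.1   142.    479.      0.    161.    327.  28280.5] [ 0.65820697 -0.01773404  0.05      ]
(np.float64(323.3177249895645), np.float64(182.40286455897314))
```

View pics/w5.png

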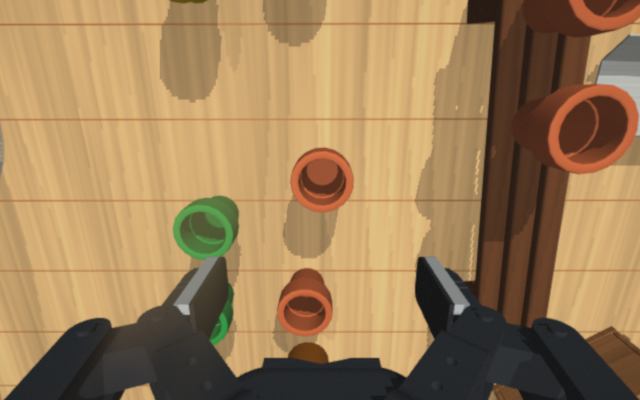

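The target rim is at (322,180), matching the prediction. The green look-alike at (205,228) is clear of the finger path. Descending.

Request:
drive_tool:
  increments:
    - [[0.001,0.001,0.02,0],[0.001,0,0.025,0],[0,0,0.025,0],[0,0,0.025,0],[0,0,0.025,0],[0,0,0.025,0],[0,0,0.02,0],[0,0,0.007,0],[0,0,0,0],[0,0,0,0]]

```text
time: 11.25
eef_pos: [0.453, -0.0515, 0.0287]
orientation: [2.219, 2.222, 0.001]
ft_force: [0.0, 0.2, 0.1]
opening: 0.0854
```

Request:
drive_tool:
  increments:
    - [[0,0,0,0],[0,0,0,0],[0,0,0,0],[0,0,0,0],[0,0,0,0],[0,0,0,0],[0,0,0,0],[0,0,0,0]]
  jaw: 40
  newtons: 25

```text
time: 12.05
eef_pos: [0.4526, -0.0515, 0.0292]
orientation: [2.22, 2.222, 0.002]
ft_force: [-0.7, 1.0, 5.1]
opening: 0.0565
```

Request:
drive_tool:
  increments:
    - [[0,0,-0.01,0],[0,0,-0.02,0],[0,0,-0.03,0],[0,0,-0.03,0],[0,0,-0.03,0],[0,0,-0.02,0],[-0.01,0,0,0],[-0.02,0.005,0,0],[-0.02,0.01,0,0],[-0.01,0.02,0,0]]

```text
time: 13.05
eef_pos: [0.4857, -0.1138, 0.1679]
orientation: [-2.223, -2.219, 0.001]
ft_force: [1.6, 0.4, -0.8]
opening: 0.0564
```

Run:
```python
from h import *
plan([.632,-.12,.168],0,1)
```

```text
t 13.05 p [ 0.4857 -0.1138  0.1679] yaw -0.002 tilt [-0.001  0.    -1.   ] twist -0.002 open 0.0564
[-0.006, 0.146, -0.0, np.float64(-0.002)]
```

Request:
drive_tool:
  increments:
    - [[-0.003,0.025,0,0],[-0.003,0.025,0,0],[0,0.025,0,0],[0,0.025,0,0],[0,0.02,0,0],[0,0.015,0,0],[0,0.008,0,0],[0,0,0,0],[0,0,0,0],[0,0,0,0]]

```text
time: 14.05
eef_pos: [0.6292, -0.1178, 0.1682]
orientation: [-2.221, -2.221, 0.001]
ft_force: [0.2, 0.9, -1.6]
opening: 0.0562
```

Run:
```python
from h import *
from cell import snapshot
plan([.632,-.12,.0992],0,1)
s=snapshot("wrist");cv2.imwrite("pics/w6.png",s["frame"])
```

```text
t 14.05 p [ 0.6292 -0.1178  0.1682] yaw 0.0 tilt [-0.001  0.    -1.   ] twist 0.0 open 0.0562
[-0.002, 0.003, 0.069, np.float64(0.0)]
```

View pics/w6.png

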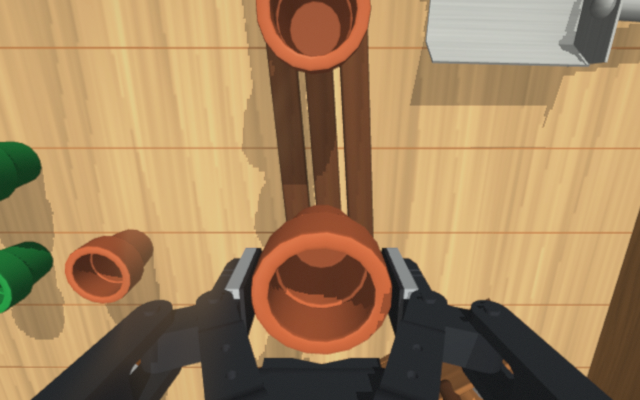

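Request:
drive_tool:
  increments:
    - [[0,0.002,0.015,0],[0,0.001,0.02,0],[0,0,0.015,0],[0,0,0.008,0],[0,0,0.005,0],[0,0,0.003,0],[0,0,0.001,0],[0,0,0.001,0],[0,0,0,0],[0,0,0,0]]

```text
time: 15.1
eef_pos: [0.6334, -0.1175, 0.1007]
orientation: [2.22, 2.222, 0.001]
ft_force: [-0.7, -0.2, -0.5]
opening: 0.056
```

Request:
drive_tool:
  increments:
    - [[0,0,0.001,0],[0,0,0.001,0],[0,0,0,0],[0,0,0,0]]

```text
time: 15.5
eef_pos: [0.6334, -0.1175, 0.0993]
orientation: [2.22, 2.222, 0.001]
ft_force: [-2.0, 0.3, 4.9]
opening: 0.0563
```

Contact at the expected height (4.9 N). Release and retract.

Request:
drive_tool:
  increments:
    - [[0,0,0,0],[0,0,0,0],[0,0,0,0],[0,0,0,0],[0,0,0,0],[0,0,0,0],[0,0,0,0],[0,0,0,0]]
  jaw: 100

```text
time: 16.3
eef_pos: [0.6332, -0.1175, 0.0983]
orientation: [2.22, 2.222, 0.0]
ft_force: [0.9, 1.1, 0.8]
opening: 0.085
```

Request:
drive_tool:
  increments:
    - [[0,0,-0.01,0],[0,0,-0.02,0],[0,0,-0.03,0],[0,0,-0.03,0],[0,0,-0.04,0],[0,0,-0.04,0],[0,0,-0.03,0],[0,0,0,0],[0,0,0,0]]

```text
time: 17.2
eef_pos: [0.6333, -0.1176, 0.2996]
orientation: [2.22, 2.221, 0.003]
ft_force: [0.5, -0.0, -0.9]
opening: 0.0854
```

Run:
```python
from h import *
from cell import snapshot
plan([.632,-.12,.3],0,1)
s=snapshot("wrist");cv2.imwrite("pics/w7.png",s["frame"])
s=snapshot("scene");cv2.imwrite("pics/s7.png",s["frame"])
```

```text
t 17.2 p [ 0.6333 -0.1176  0.2996] yaw 0.001 tilt [ 0.002  0.    -1.   ] twist 0.001 open 0.0854
[-0.002, -0.001, -0.0, np.float64(0.001)]
```

View pics/w7.png

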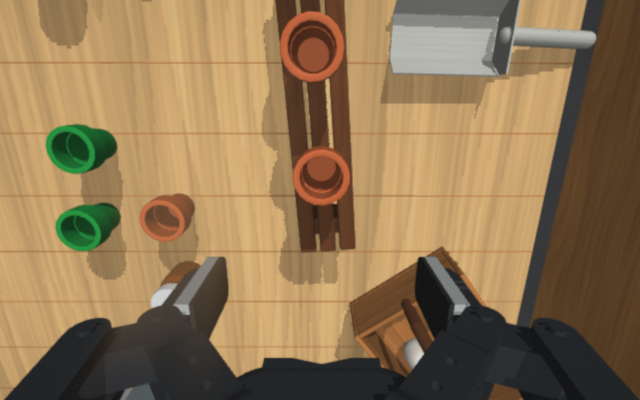

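View pics/s7.png

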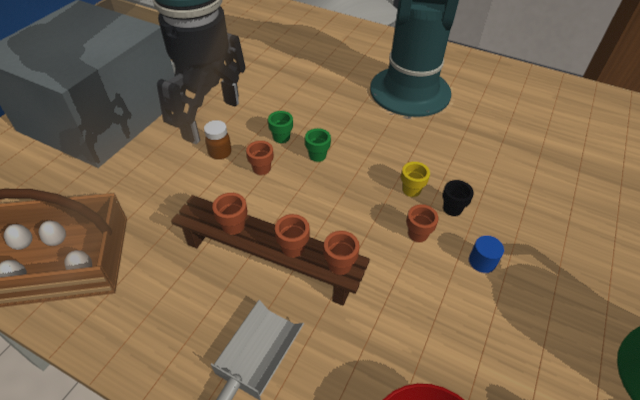

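The rack holds three upright pots at (230,213), (292,235) and (341,252). The spares at (260,157) and (421,222), the jar, the tub and the look-alikes are where they started. The gripper is clear, so I'm handing in.

```bash
python3 -c "
from cell import job_done;print(job_done())"
```

```text
the job is handed in; nothing more can be done
None
```

I moved two terracotta pots from the middle of the bench row onto the rack, one on each side of the pot already there, and handed the job in at about 17 s of the 54 s limit.

- **Placement:** The last scene picture shows exactly three pots standing upright on the rack. The wrist picture, which shows only two of them, agrees.
- **Bystanders:** The two spare pots, the jar, the tub and the green, yellow and black look-alikes look unmoved, judged by eye against the first picture.
- **Robot:** The gripper is open and clear at a height of 0.30 m. The highest force reading at the end of any move was about 7 N.
- **Failed or disagreeing checks:** None failed. The two-view pot positions agreed within 4 mm, and the rack measured about 69 by 357 mm against the given 70 by 360 mm. I didn't re-measure the placed pots numerically after release.

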